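# Reset the tripped breaker on the renovation power box

### The arm

A 7-joint arm with a two-finger parallel gripper is mounted at the origin on the work surface. World frame = base frame: x ahead of the robot, y to its left, z up, the work surface at z = 0. Lengths are in m, angles in degrees, forces in N, time in s.
With the tool pointing down it reaches from about 0.4 to 0.9 m from the base axis. Payload 5.5 kg.
Tool frame: the origin (TCP) lies between the finger pads; the fingertips stand 22 mm ahead of it and the grasp point (between the pads) lies 3 mm ahead of it; z points along the fingers, y is the direction in which the jaws open and shut (so a half turn about z gives the same grasp; the last joint's range is limited). The gripper opens to 92 mm and grips with 3 to 60 N. Pads are 19 mm wide; open, the fingers measure 130 mm over their backs; the gripper's body (75 mm by 190 mm) begins 47 mm behind the grasp point.
Start: joints at [-50.867, 28.699, -24.465, 88.831, 12.651, 65.22, -12.049], TCP at [0.265, 0.594, 0.249] pointing down, gripper open.
Joint ranges: [-164.97, 164.97], [-17.58, 116.51], [-87.97, 89.64], [11.32, 138.91], [-80.73, 260.73], [10.89, 115.49], [-147.41, 147.41]. Speed limits (degrees/s): [147.25, 147.25, 180, 180, 180, 180, 180].

### API

Orientations are given as a 3x3 rotation matrix whose columns are the frame's x, y, z axes.
In Python, from station import monitor, optics, order gives the robot as it stands.
- The arm moves only by the tool play_rows, never from a script. Its argument "steps" is a list of rows, each an object with "gripper": the closure, from -1 (fully open) to 1 (shut); "xyz": the shift along the world's x, y, z in m, a list of three; "spin": the turn about the world's z in rad. In form: [{"gripper": gripper, "xyz": [tx, ty, tz], "spin": spin}, ...]. A call has exactly 5 rows; each row is the pose to reach, as a shift and turn from the pose commanded when the call began; what a row does not reach only later rows make up. A row lasts 1/12 s, in which the tool goes at most 41.7 mm and 7.16 degrees, less where a joint would pass 70% of its speed; a pose out of reach is approached as far as the arm can. A call with a gripper value outside its range is refused whole. The fingers move at their own pace and stop on an object; the grip force is fixed at half the most. Time passes only in rows, so rows that repeat a pose let the fingers close, or fill a call up. It gives the time, the measured TCP pose, the force and the opening at its end, in the units of the state.
- monitor.observe(): the state, without advancing time (a new reading comes with each control period).
- optics.capture(name): name is "scene" or "top"; returns the picture (384x512x3 uint8, red, green, blue); there is no depth.
- optics.camera_params(name): a dict with "intrinsics" (3x3 intrinsics, pixels), "R" (3x3) and "t" (3): a world point X has camera coordinates R X + t. Camera axes: x right, y down, z forward; pixel columns grow to the right and rows downward; lengths in m; the calibration is good to about 2 mm. A picture is of the moment at which its call begins. camera_params takes no time and is no camera call.
- order.hand_in(): hands the job in, once; it reports no verdict.
The state is a dict: "t": time; "q": joint angles; "qd": joint speeds; "effort": joint torques, N m; "tcp_pos": TCP position; "ee_rot": TCP orientation; "wrist_force": force on the tool from outside, world axes, zero at the start; "ft_torque": the same for the moment, N m; "width": finger opening in m.
Only numpy, scipy, OpenCV 4.12 (cv2) and the standard library are available. Lean on these libraries where they do the work, as an engineer would, in place of code of your own. Each camera call takes 0.05 s, during which the arm holds its last target. There are 200 camera calls.

### The job

One of the three breakers on the power box has tripped: its lever stands about upright while the other two lean over to ON, away from the box's steel carrying handle. Reset it: push that lever fully off, towards the carrying handle, pressing into the reset spring until it bottoms, but gently (never over 15 N), keep it there for half a second, then throw it fully on like its neighbours without slamming it against its stop (never over 25 N) and let go. Leave the other two breakers on and do not disturb the things lying around.

Things in the scene. Friction and masses are not known exactly. Their poses are not given: they have to be found in the camera images.
- tripped_module: Dark grey module, 112 x 62 mm, 12 mm high, with a 20 mm high rib on each side of the lever (18 to 29 mm off the centre line): the tripped breaker, in any of three places 90 mm apart along the box's y. Origin: centre of its underside, on the box's top (110 mm above the counter). x points from OFF to ON, z up. Its lever turns about y, 8 mm above the origin.
- tripped_grip (a point): Middle of the tripped lever's upper part, 70 mm from its pivot along the lever. The lever is a pale grey paddle 14 mm thick (along x), 24 mm wide (along y), whose end is 90 mm from the pivot. Friction (0.12 N m, a little under 2 N here) keeps it where it is left.
- tripped_lever (a joint): Tripped lever's angle, rad: 0 upright, +0.55 fully ON (hard stop, leaning to the module's +x), negative towards OFF (-x, the carrying handle's side). Starts within 0.1 of upright. Going OFF it is free until, somewhere from -0.12 to -0.47 (differs each time, not visible), it meets the reset spring, and bottoms hard about 0.2 rad later. Let go there, it springs part of the way back.
- reset_plunger (a joint): Travel of the sprung plunger inside the tripped breaker (not visible), m: 0 at rest, 0.007 bottomed; it resets when past 0.006 for 0.3 s. Push needed 70 mm from the pivot, friction included: about 5 N as the spring is met, 8 to 10 N at 0.006, 9 to 11 N on bottoming, then rising steeply. Nearer the pivot it takes more.
- left_lever (a joint): Angle of the lever of a neighbouring breaker, same shape and values; starts at ON (about +0.55) and must stay there.
- right_lever (a joint): Angle of the lever of the other neighbouring breaker, same shape and values; starts at ON (about +0.55) and must stay there.
- power_box: Mid-grey portable power box, 220 x 300 mm, top face 110 mm above the counter; it does not move. Origin: centre of its underside on the counter; its x axis points from OFF to ON. A steel carrying handle stands out 35 mm from its -x side.
- left_module: Dark grey switch module, 112 x 62 mm, like the tripped one, on top of the power box. Origin: centre of its underside. Its x axis points from OFF to ON, z up. A neighbour that is on.
- right_module: Dark grey switch module, 112 x 62 mm, like the tripped one, on top of the power box. Origin: centre of its underside. Its x axis points from OFF to ON, z up. A neighbour that is on.
- sealant: Bystander: white sealant cartridge standing upright, 48 mm across, 210 mm high with its nozzle. Origin: centre of its underside.
- tape_roll: Bystander: roll of paper tape lying flat, 90 mm across, 30 mm high. Origin: centre of its underside.
- float: Bystander: grouting float lying on its face, 100 x 240 mm, 65 mm high at its wooden handle. Origin: centre of its underside.

How it is judged:
By the outcome, as a careful person would: the job done as asked, in the order asked, and still so for the second after the job is handed in, with the robot touching nothing.
It also fails if it takes over 48 s, if anything falls off the work surface, if the arm or the gripper's body presses on something with over 40 N, if the wrist force passes 120 N, or if a joint passes its speed limit or range.

## Working session

There is one attempt and no reset: what is moved stays moved. The work goes in short steps, Python scripts to look and compute and a tool call to move; the robot and the scene stay as the last step left them, time stands still between calls to the robot, and variables do not carry over. Pictures are saved under pics/ and viewed, about 8 in all and at most 12, crops included, and the job is handed in when it is done.

Besides the shell and the picture viewer there is one more tool, called as a command line: name --argument value ..., lists and objects as JSON in quotes. play_rows: Moves the arm, as the interface text tells. Its arguments: {"type":"object","properties":{"steps":{"type":"array","items":{"type":"object","properties":{"gripper":{"type":"number"},"xyz":{"type":"array","items":{"type":"number"}},"spin":{"type":"number"}}}}},"required":["steps"]}

```bash
mkdir -p pics; ls; python3 - <<'E'
from station import monitor, optics
import cv2, numpy as np
s=monitor.observe(); print({k:np.round(v,3).tolist() for k,v in s.items()})
for n in("scene","top"):
    im=optics.capture(n); cv2.imwrite(f"pics/{n}0.png",cv2.resize(im[...,::-1],(768,576),interpolation=cv2.INTER_CUBIC))
    cv2.imwrite(f"pics/raw_{n}0.png",im[...,::-1])
    p=optics.camera_params(n); print(n,{k:np.round(v,4).tolist() for k,v in p.items()})
E
```

```text
pics
{'t': 0.0, 'q': [-50.867, 28.754, -24.452, 88.892, 12.65, 65.22, -12.05], 'qd': [0.024, 0.022, 0.001, 0.035, 0.087, 0.111, -0.096], 'effort': [0.0, -56.659, -5.816, -27.911, -0.068, 0.031, 0.0], 'tcp_pos': [0.265, 0.593, 0.248], 'ee_rot': [[-0.913, 0.408, -0.001], [0.408, 0.913, -0.002], [0.0, -0.002, -1.0]], 'wrist_force': [0.978, 0.418, 0.865], 'ft_torque': [0.039, -0.046, 0.029], 'width': 0.092}
scene {'intrinsics': [[488.0518, 0.0, 253.8816], [0.0, 488.0518, 187.5659], [0.0, 0.0, 1.0]], 'R': [[0.2933, 0.9559, 0.0143], [0.7624, -0.2248, -0.6067], [-0.5768, 0.1888, -0.7948]], 't': [-0.2126, -0.4016, 1.6211]}
top {'intrinsics': [[379.6503, 0.0, 265.1645], [0.0, 379.6503, 191.3893], [0.0, 0.0, 1.0]], 'R': [[-0.0267, -0.9996, 0.0068], [-0.9966, 0.0261, -0.0786], [0.0784, -0.0088, -0.9969]], 't': [0.0424, 0.6559, 1.1948]}
```

View pics/scene0.png

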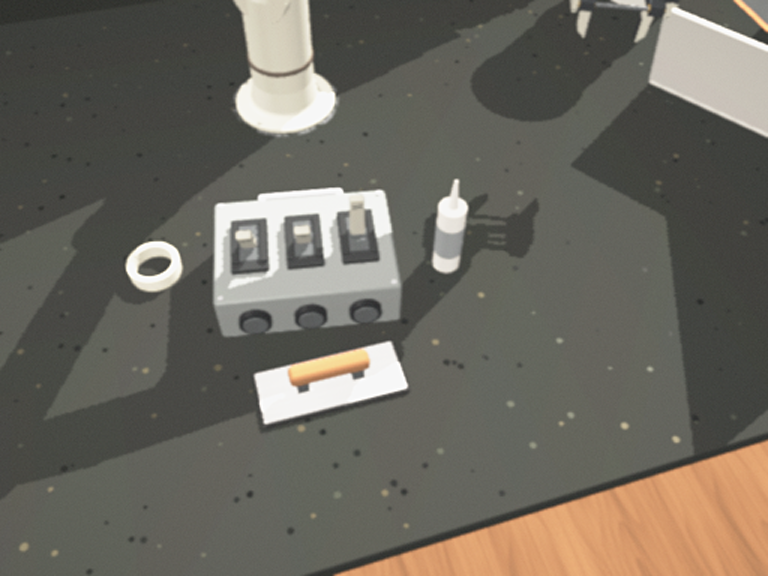

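View pics/top0.png

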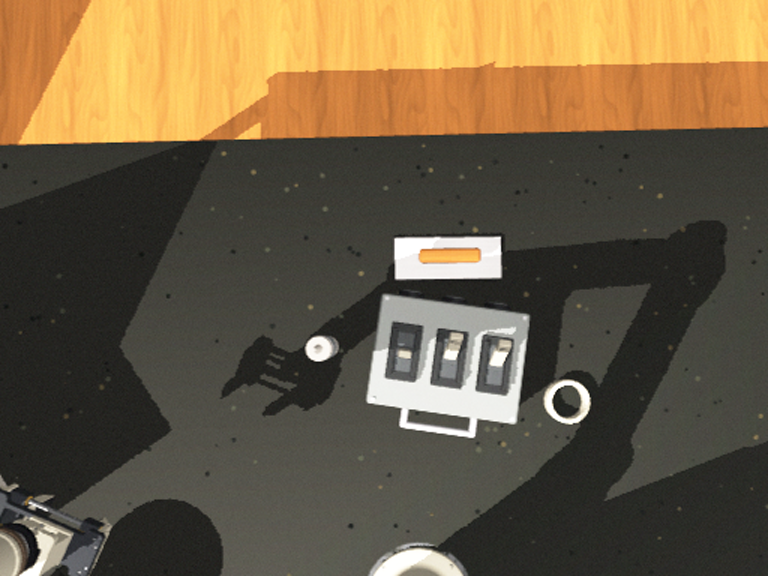

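The tripped breaker is the +y one: upright lever at scene (357,215), module at top (403,352). The neighbours' levers lean away from the handle. I'll zoom in for precise corners.

```bash
python3 - <<'E'
import cv2, numpy as np
a=cv2.imread("pics/raw_top0.png")[185:300,235:365]; b=cv2.imread("pics/raw_scene0.png")[115:235,135:285]
cv2.imwrite("pics/ctop.png",cv2.resize(a,None,fx=5,fy=5,interpolation=cv2.INTER_CUBIC))
cv2.imwrite("pics/cscene.png",cv2.resize(b,None,fx=5,fy=5,interpolation=cv2.INTER_CUBIC))
E
```

```text
(no output)
```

View pics/ctop.png

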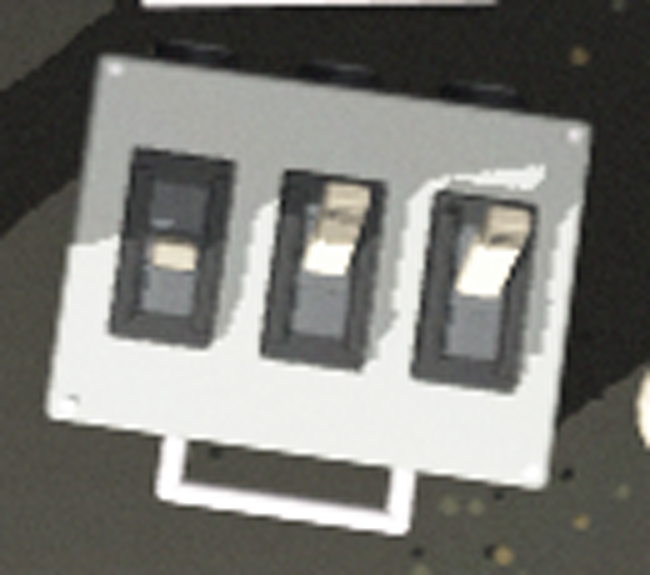

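View pics/cscene.png

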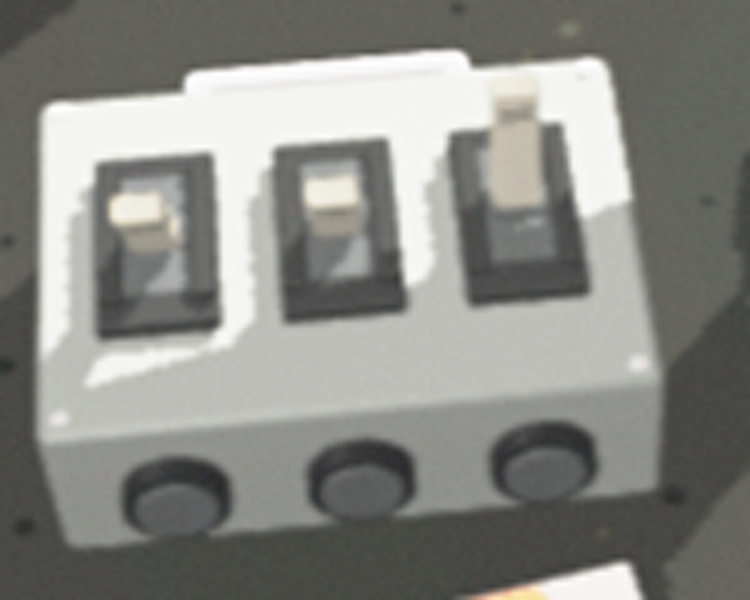

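```bash
cat > h.py <<'E'
import numpy as np
from scipy.optimize import least_squares
from station import optics
P={n:optics.camera_params(n) for n in("top","scene")}
def proj(n,X):
    p=P[n]; c=np.atleast_2d(X)@np.array(p["R"]).T+np.array(p["t"]); u=c@np.array(p["intrinsics"]).T
    return u[:,:2]/u[:,2:]
def Rz(a): c,s=np.cos(a),np.sin(a); return np.array([[c,-s,0],[s,c,0],[0,0,1]])
def world(b,X): return np.atleast_2d(X)@Rz(b[2]).T+[b[0],b[1],0]
def lever(th,r,y0=.09): return np.array([r*np.sin(th),y0,.118+r*np.cos(th)])
E
python3 - <<'E'
from h import *
C=np.array([[.11,.15,.11],[.11,-.15,.11],[-.11,-.15,.11],[-.11,.15,.11]])
t=np.array([[100,57],[590,124],[547,488],[48,418]])/5+[235,185]-.4
s=np.array([[660,380],[38,440],[42,105],[607,60]])/5+[135,115]-.4
m=np.array([[.056,.031,.012+.11],[.056,-.031,.122],[-.056,-.031,.122],[-.056,.031,.122]])+[0,.09,0]
mt=np.array([[135,150],[235,160],[208,348],[108,334]])/5+[235,185]-.4
for tag,f in (("both",lambda b:np.r_[(proj("top",world(b,C))-t).ravel(),(proj("scene",world(b,C))-s).ravel()]),("top",lambda b:(proj("top",world(b,C))-t).ravel()),("scene",lambda b:(proj("scene",world(b,C))-s).ravel())):
    r=least_squares(f,[.6,-.0,0]); print(tag,r.x.round(4),r.fun.round(1))
    if tag=="both": b=r.x
print("module res",(proj("top",world(b,m))-mt).round(1).tolist())
et=np.array([174,255])/5+[235,185]-.4; es=np.array([515,90])/5+[135,115]-.4
g=lambda v:np.r_[(proj("top",world(b,lever(v[0],.09,v[1])))-et).ravel(),(proj("scene",world(b,lever(v[0],.09,v[1])))-es).ravel()]
r=least_squares(g,[0,.09]);print("lever",r.x,r.fun)
print("module pos",world(b,[0,.09,.11]),"grip",world(b,lever(r.x[0],.07)), "yaw deg",np.degrees(b[2]))
# sealant base approx in top & scene
from numpy.linalg import inv
def ray(n,px,z):
    p=P[n];R=np.array(p["R"]);tt=np.array(p["t"]);d=R.T@inv(p["intrinsics"])@np.r_[px,1];o=-R.T@tt;return o+d*(z-o[2])/d[2]
print("sealant",ray("scene",[447/1.5,268/1.5],0),ray("top",[322/1.5,348/1.5],.18))
E
```

```text
both [ 0.5079 -0.0705 -0.1683] [-0.5 -1.4  1.  -0.6  0.4  0.7 -0.8  0.2  1.2  0.1 -0.5  0.1 -0.6 -0.7
 -0.2 -1.1]
top [ 0.5071 -0.0703 -0.1642] [-0.7 -1.   0.8 -0.6  0.6  0.8 -0.7  0.7]
scene [ 0.5088 -0.0706 -0.1725] [ 1.1  0.6 -0.7  0.2 -0.4 -0.6  0.  -0.7]
module res [[-0.4, -0.8], [0.4, 0.2], [0.5, 0.6], [-0.5, 0.4]]
lever [0.01224628 0.08992296] [ 0.12555456 -0.70935959 -0.05157406 -0.86156443]
module pos [[0.52297153 0.0182469  0.11      ]] grip [[0.52381663 0.01810328 0.18799475]] yaw deg -9.645227833295687
sealant [0.54809603 0.18085167 0.        ] [0.53514231 0.16979885 0.18      ]
```

play_rows --steps '[{"gripper":0.13,"xyz":[0.005,-0.01,0.015],"spin":-0.066},{"gripper":0.13,"xyz":[0.018,-0.038,0.03],"spin":-0.132},{"gripper":0.13,"xyz":[0.031,-0.068,0.04],"spin":-0.198},{"gripper":0.13,"xyz":[0.045,-0.1,0.05],"spin":-0.264},{"gripper":0.13,"xyz":[0.06,-0.132,0.05],"spin":-0.33}]'

```text
t: 0.52
tcp_pos: [0.3253, 0.4612, 0.3004]
ee_rot: [[-0.73, 0.683, 0.001], [0.683, 0.73, 0.002], [0.001, 0.003, -1.0]]
wrist_force: [0.9, 0.1, -0.3]
width: 0.0632
```

play_rows --steps '[{"gripper":0.13,"xyz":[0.014,-0.032,0.0],"spin":-0.066},{"gripper":0.13,"xyz":[0.028,-0.063,0.0],"spin":-0.132},{"gripper":0.13,"xyz":[0.043,-0.095,0.0],"spin":-0.198},{"gripper":0.13,"xyz":[0.057,-0.126,0.0],"spin":-0.264},{"gripper":0.13,"xyz":[0.071,-0.158,0.0],"spin":-0.33}]'

```text
t: 0.93
tcp_pos: [0.3961, 0.3018, 0.2985]
ee_rot: [[-0.469, 0.883, -0.0], [0.883, 0.469, -0.0], [0.0, -0.0, -1.0]]
wrist_force: [0.8, 0.8, 0.0]
width: 0.0404
```

play_rows --steps '[{"gripper":0.13,"xyz":[0.014,-0.032,0.0],"spin":-0.066},{"gripper":0.13,"xyz":[0.028,-0.063,0.0],"spin":-0.132},{"gripper":0.13,"xyz":[0.043,-0.095,0.0],"spin":-0.198},{"gripper":0.13,"xyz":[0.057,-0.126,0.0],"spin":-0.264},{"gripper":0.13,"xyz":[0.071,-0.158,0.0],"spin":-0.33}]'

```text
t: 1.35
tcp_pos: [0.467, 0.144, 0.2986]
ee_rot: [[-0.157, 0.988, -0.0], [0.988, 0.157, -0.0], [0.0, -0.0, -1.0]]
wrist_force: [0.3, -0.3, -0.0]
width: 0.0399
```

play_rows --steps '[{"gripper":0.13,"xyz":[0.014,-0.03,0.0],"spin":-0.066},{"gripper":0.13,"xyz":[0.028,-0.06,0.0],"spin":-0.132},{"gripper":0.13,"xyz":[0.04,-0.09,0.0],"spin":-0.198},{"gripper":0.13,"xyz":[0.052,-0.115,0.0],"spin":-0.264},{"gripper":0.13,"xyz":[0.057,-0.127,0.0],"spin":-0.33}]'

```text
t: 1.77
tcp_pos: [0.5247, 0.0139, 0.2984]
ee_rot: [[0.176, 0.984, 0.0], [0.984, -0.176, -0.002], [-0.002, 0.0, -1.0]]
wrist_force: [0.1, -0.5, -0.3]
width: 0.0398
```

```bash
python3 - <<'E'
from station import monitor
import numpy as np
s=monitor.observe(); print({k:np.round(v,4).tolist() for k,v in s.items()})
y=s["ee_rot"];y=np.array(y)[:,1];print(np.degrees(np.arctan2(y[1],y[0])))
E
```

```text
{'t': 1.7667, 'q': [-9.0056, 11.2509, 5.1484, 104.2802, -0.9928, 64.52, -13.6804], 'qd': [5.7042, 5.0509, 8.7119, -5.7246, -3.7279, 1.5562, -28.567], 'effort': [-0.9643, -40.9635, -0.2495, -28.0658, -0.1609, 0.0228, 1.0299], 'tcp_pos': [0.5247, 0.0139, 0.2984], 'ee_rot': [[0.1763, 0.9843, 0.0001], [0.9843, -0.1763, -0.0019], [-0.0018, 0.0004, -1.0]], 'wrist_force': [0.1169, -0.4743, -0.2758], 'ft_torque': [-0.1199, 0.0558, -0.0252], 'width': 0.0398}
-10.152010496684387
```

play_rows --steps '[{"gripper":0.13,"xyz":[0,0.002,-0.01],"spin":0.005},{"gripper":0.13,"xyz":[0,0.004,-0.025],"spin":0.005},{"gripper":0.13,"xyz":[0,0.004,-0.04],"spin":0.005},{"gripper":0.13,"xyz":[0,0.004,-0.05],"spin":0.005},{"gripper":0.13,"xyz":[0,0.004,-0.055],"spin":0.005}]'

```text
t: 2.18
tcp_pos: [0.5223, 0.0237, 0.2415]
ee_rot: [[0.161, 0.987, -0.004], [0.987, -0.161, 0.0], [-0.0, -0.004, -1.0]]
wrist_force: [-0.3, 0.3, 0.1]
width: 0.0398
```

play_rows --steps '[{"gripper":0.13,"xyz":[0,0,-0.01],"spin":0},{"gripper":0.13,"xyz":[0,0,-0.02],"spin":0},{"gripper":0.13,"xyz":[0,0,-0.03],"spin":0},{"gripper":0.13,"xyz":[0,0,-0.038],"spin":0},{"gripper":0.13,"xyz":[0,0,-0.038],"spin":0}]'

```text
t: 2.6
tcp_pos: [0.5227, 0.0225, 0.2037]
ee_rot: [[0.163, 0.987, -0.003], [0.987, -0.163, -0.0], [-0.001, -0.003, -1.0]]
wrist_force: [-0.5, -0.4, -0.3]
width: 0.04
```

```bash
python3 - <<'E'
from station import monitor,optics
import numpy as np,cv2
im=optics.capture("scene")[...,::-1];cv2.imwrite("pics/s1.png",cv2.resize(im[80:260,120:320],None,fx=3,fy=3,interpolation=cv2.INTER_CUBIC))
s=monitor.observe(); print({k:np.round(s[k],4).tolist() for k in("t","tcp_pos","wrist_force","width")})
y=s["ee_rot"];y=np.array(y)[:,1];print(np.degrees(np.arctan2(y[1],y[0])))
E
```

```text
{'t': 2.65, 'tcp_pos': [0.5232, 0.0225, 0.2047], 'wrist_force': [-0.5582, 0.0639, 0.2271], 'width': 0.04}
-9.391322717580834
```

View pics/s1.png

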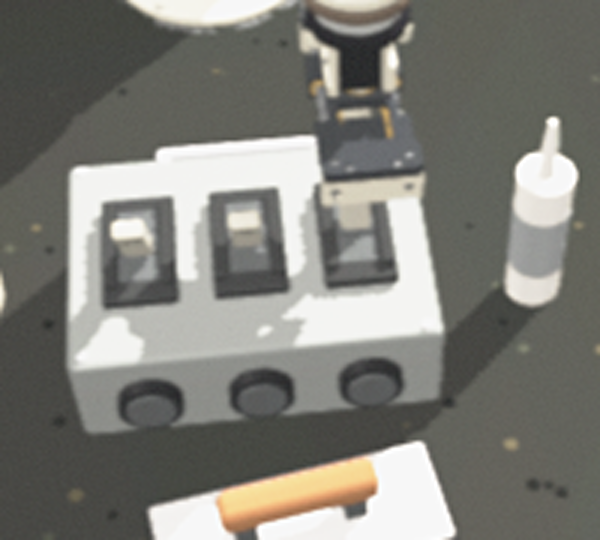

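Picture: the gripper straddles the lever at (352,210) and touches nothing else. Next, pushing towards OFF.

play_rows --steps '[{"gripper":0.13,"xyz":[-0.002,-0.003,0],"spin":0},{"gripper":0.13,"xyz":[-0.004,-0.003,0],"spin":0},{"gripper":0.13,"xyz":[-0.006,-0.003,0],"spin":0},{"gripper":0.13,"xyz":[-0.008,-0.0025,0],"spin":0},{"gripper":0.13,"xyz":[-0.01,-0.002,0],"spin":0}]'

```text
t: 3.07
tcp_pos: [0.5138, 0.0206, 0.2061]
ee_rot: [[0.163, 0.987, 0.001], [0.987, -0.163, 0.0], [0.0, 0.001, -1.0]]
wrist_force: [0.1, 0.7, -0.3]
width: 0.04
```

play_rows --steps '[{"gripper":0.13,"xyz":[-0.001,0.0002,0],"spin":0},{"gripper":0.13,"xyz":[-0.002,0.0004,0],"spin":0},{"gripper":0.13,"xyz":[-0.003,0.0005,0],"spin":0},{"gripper":0.13,"xyz":[-0.004,0.0007,0],"spin":0},{"gripper":0.13,"xyz":[-0.005,0.0009,0],"spin":0}]'

```text
t: 3.48
tcp_pos: [0.5088, 0.0215, 0.2057]
ee_rot: [[0.163, 0.987, 0.0], [0.987, -0.163, 0.0], [0.0, 0.0, -1.0]]
wrist_force: [0.5, -0.6, 0.5]
width: 0.0401
```

play_rows --steps '[{"gripper":0.13,"xyz":[-0.001,0.0002,0],"spin":0},{"gripper":0.13,"xyz":[-0.002,0.0004,0],"spin":0},{"gripper":0.13,"xyz":[-0.003,0.0005,0],"spin":0},{"gripper":0.13,"xyz":[-0.004,0.0007,0],"spin":0},{"gripper":0.13,"xyz":[-0.005,0.0009,0],"spin":0}]'

```text
t: 3.9
tcp_pos: [0.5042, 0.0223, 0.206]
ee_rot: [[0.163, 0.987, 0.001], [0.987, -0.163, 0.0], [0.0, 0.001, -1.0]]
wrist_force: [1.6, -1.6, 0.6]
width: 0.0398
```

play_rows --steps '[{"gripper":0.13,"xyz":[-0.001,0.0002,0],"spin":0},{"gripper":0.13,"xyz":[-0.002,0.0004,0],"spin":0},{"gripper":0.13,"xyz":[-0.003,0.0005,0],"spin":0},{"gripper":0.13,"xyz":[-0.004,0.0007,0],"spin":0},{"gripper":0.13,"xyz":[-0.005,0.0009,0],"spin":0}]'

```text
t: 4.32
tcp_pos: [0.4989, 0.0232, 0.2058]
ee_rot: [[0.163, 0.987, 0.0], [0.987, -0.163, -0.0], [0.0, 0.0, -1.0]]
wrist_force: [1.8, -0.2, 1.3]
width: 0.0404
```

play_rows --steps '[{"gripper":0.13,"xyz":[-0.001,0.0002,0],"spin":0},{"gripper":0.13,"xyz":[-0.002,0.0004,0],"spin":0},{"gripper":0.13,"xyz":[-0.003,0.0005,0],"spin":0},{"gripper":0.13,"xyz":[-0.004,0.0007,0],"spin":0},{"gripper":0.13,"xyz":[-0.005,0.0009,0],"spin":0}]'

```text
t: 4.73
tcp_pos: [0.4935, 0.0242, 0.2055]
ee_rot: [[0.163, 0.987, -0.001], [0.987, -0.163, -0.0], [-0.0, -0.001, -1.0]]
wrist_force: [1.8, -1.3, -1.0]
width: 0.0399
```

play_rows --steps '[{"gripper":0.13,"xyz":[-0.001,0.0002,0],"spin":0},{"gripper":0.13,"xyz":[-0.002,0.0003,0],"spin":0},{"gripper":0.13,"xyz":[-0.003,0.0005,0],"spin":0},{"gripper":0.13,"xyz":[-0.004,0.0007,0],"spin":0},{"gripper":0.13,"xyz":[-0.004,0.0007,0],"spin":0}]'

```text
t: 5.15
tcp_pos: [0.4896, 0.025, 0.2057]
ee_rot: [[0.163, 0.987, -0.0], [0.987, -0.163, 0.0], [0.0, -0.0, -1.0]]
wrist_force: [0.4, -0.6, -0.6]
width: 0.04
```

play_rows --steps '[{"gripper":0.13,"xyz":[-0.001,0.0002,0],"spin":0},{"gripper":0.13,"xyz":[-0.002,0.0003,0],"spin":0},{"gripper":0.13,"xyz":[-0.003,0.0005,0],"spin":0},{"gripper":0.13,"xyz":[-0.004,0.0007,0],"spin":0},{"gripper":0.13,"xyz":[-0.004,0.0007,0],"spin":0}]'

```text
t: 5.57
tcp_pos: [0.4856, 0.0256, 0.2057]
ee_rot: [[0.163, 0.987, -0.0], [0.987, -0.163, 0.0], [0.0, -0.0, -1.0]]
wrist_force: [1.6, -0.2, -0.1]
width: 0.0398
```

play_rows --steps '[{"gripper":0.13,"xyz":[-0.001,0.0002,0],"spin":0},{"gripper":0.13,"xyz":[-0.002,0.0003,0],"spin":0},{"gripper":0.13,"xyz":[-0.003,0.0005,0],"spin":0},{"gripper":0.13,"xyz":[-0.004,0.0007,0],"spin":0},{"gripper":0.13,"xyz":[-0.004,0.0007,0],"spin":0}]'

```text
t: 5.98
tcp_pos: [0.4816, 0.0263, 0.2057]
ee_rot: [[0.163, 0.987, -0.0], [0.987, -0.163, 0.0], [0.0, -0.0, -1.0]]
wrist_force: [0.3, -0.4, 0.1]
width: 0.04
```

play_rows --steps '[{"gripper":0.13,"xyz":[-0.001,0.0002,0],"spin":0},{"gripper":0.13,"xyz":[-0.002,0.0003,0],"spin":0},{"gripper":0.13,"xyz":[-0.003,0.0005,0],"spin":0},{"gripper":0.13,"xyz":[-0.004,0.0007,0],"spin":0},{"gripper":0.13,"xyz":[-0.004,0.0007,0],"spin":0}]'

```text
t: 6.4
tcp_pos: [0.4786, 0.0269, 0.2061]
ee_rot: [[0.163, 0.987, 0.002], [0.987, -0.163, -0.0], [0.0, 0.002, -1.0]]
wrist_force: [4.7, -1.2, -0.1]
width: 0.0401
```

play_rows --steps '[{"gripper":0.13,"xyz":[-0.001,0.0002,0],"spin":0},{"gripper":0.13,"xyz":[-0.002,0.0003,0],"spin":0},{"gripper":0.13,"xyz":[-0.003,0.0005,0],"spin":0},{"gripper":0.13,"xyz":[-0.004,0.0007,0],"spin":0},{"gripper":0.13,"xyz":[-0.004,0.0007,0],"spin":0}]'

```text
t: 6.82
tcp_pos: [0.4748, 0.0275, 0.2061]
ee_rot: [[0.163, 0.987, 0.002], [0.987, -0.163, -0.0], [0.0, 0.002, -1.0]]
wrist_force: [5.0, -1.4, -0.6]
width: 0.0394
```

play_rows --steps '[{"gripper":0.13,"xyz":[-0.001,0.0002,0],"spin":0},{"gripper":0.13,"xyz":[-0.002,0.0003,0],"spin":0},{"gripper":0.13,"xyz":[-0.003,0.0005,0],"spin":0},{"gripper":0.13,"xyz":[-0.003,0.0005,0],"spin":0},{"gripper":0.13,"xyz":[-0.003,0.0005,0],"spin":0}]'

```text
t: 7.23
tcp_pos: [0.4721, 0.028, 0.2063]
ee_rot: [[0.163, 0.987, 0.003], [0.987, -0.163, -0.0], [0.0, 0.003, -1.0]]
wrist_force: [6.1, -1.3, -1.3]
width: 0.04
```

play_rows --steps '[{"gripper":0.13,"xyz":[-0.0005,0.0001,0],"spin":0},{"gripper":0.13,"xyz":[-0.001,0.0002,0],"spin":0},{"gripper":0.13,"xyz":[-0.002,0.0003,0],"spin":0},{"gripper":0.13,"xyz":[-0.002,0.0003,0],"spin":0},{"gripper":0.13,"xyz":[-0.002,0.0003,0],"spin":0}]'

```text
t: 7.65
tcp_pos: [0.4701, 0.0284, 0.2063]
ee_rot: [[0.163, 0.987, 0.003], [0.987, -0.163, 0.0], [0.001, 0.003, -1.0]]
wrist_force: [6.4, -1.2, -0.5]
width: 0.0398
```

play_rows --steps '[{"gripper":0.13,"xyz":[-0.0005,0.0001,0],"spin":0},{"gripper":0.13,"xyz":[-0.001,0.0002,0],"spin":0},{"gripper":0.13,"xyz":[-0.0015,0.0003,0],"spin":0},{"gripper":0.13,"xyz":[-0.0015,0.0003,0],"spin":0},{"gripper":0.13,"xyz":[-0.0015,0.0003,0],"spin":0}]'

```text
t: 8.07
tcp_pos: [0.4691, 0.0286, 0.2064]
ee_rot: [[0.164, 0.987, 0.004], [0.987, -0.164, -0.0], [0.001, 0.004, -1.0]]
wrist_force: [7.0, -1.9, -1.0]
width: 0.0401
```

play_rows --steps '[{"gripper":0.13,"xyz":[-0.0005,0.0001,0],"spin":0},{"gripper":0.13,"xyz":[-0.001,0.0002,0],"spin":0},{"gripper":0.13,"xyz":[-0.0015,0.0003,0],"spin":0},{"gripper":0.13,"xyz":[-0.0015,0.0003,0],"spin":0},{"gripper":0.13,"xyz":[-0.0015,0.0003,0],"spin":0}]'

```text
t: 8.48
tcp_pos: [0.4676, 0.0289, 0.2065]
ee_rot: [[0.163, 0.987, 0.004], [0.987, -0.163, 0.0], [0.001, 0.004, -1.0]]
wrist_force: [6.7, -1.1, -0.9]
width: 0.0396
```

play_rows --steps '[{"gripper":0.13,"xyz":[-0.0005,0.0001,0],"spin":0},{"gripper":0.13,"xyz":[-0.001,0.0002,0],"spin":0},{"gripper":0.13,"xyz":[-0.001,0.0002,0],"spin":0},{"gripper":0.13,"xyz":[-0.001,0.0002,0],"spin":0},{"gripper":0.13,"xyz":[-0.001,0.0002,0],"spin":0}]'

```text
t: 8.9
tcp_pos: [0.467, 0.029, 0.2066]
ee_rot: [[0.164, 0.987, 0.005], [0.987, -0.164, -0.0], [0.001, 0.005, -1.0]]
wrist_force: [7.1, -0.8, -1.5]
width: 0.0399
```

play_rows --steps '[{"gripper":0.13,"xyz":[-0.0005,0.0001,0],"spin":0},{"gripper":0.13,"xyz":[-0.001,0.0002,0],"spin":0},{"gripper":0.13,"xyz":[-0.001,0.0002,0],"spin":0},{"gripper":0.13,"xyz":[-0.001,0.0002,0],"spin":0},{"gripper":0.13,"xyz":[-0.001,0.0002,0],"spin":0}]'

```text
t: 9.32
tcp_pos: [0.4658, 0.0292, 0.2065]
ee_rot: [[0.164, 0.987, 0.004], [0.987, -0.164, -0.0], [0.001, 0.004, -1.0]]
wrist_force: [6.7, -1.1, -0.5]
width: 0.0404
```

play_rows --steps '[{"gripper":0.13,"xyz":[-0.0005,0.0001,0],"spin":0},{"gripper":0.13,"xyz":[-0.001,0.0002,0],"spin":0},{"gripper":0.13,"xyz":[-0.001,0.0002,0],"spin":0},{"gripper":0.13,"xyz":[-0.001,0.0002,0],"spin":0},{"gripper":0.13,"xyz":[-0.001,0.0002,0],"spin":0}]'

```text
t: 9.73
tcp_pos: [0.4651, 0.0294, 0.2067]
ee_rot: [[0.164, 0.987, 0.005], [0.987, -0.164, -0.0], [0.001, 0.005, -1.0]]
wrist_force: [7.2, -1.0, -0.6]
width: 0.0398
```

play_rows --steps '[{"gripper":0.13,"xyz":[-0.0005,0.0001,0],"spin":0},{"gripper":0.13,"xyz":[-0.001,0.0002,0],"spin":0},{"gripper":0.13,"xyz":[-0.001,0.0002,0],"spin":0},{"gripper":0.13,"xyz":[-0.001,0.0002,0],"spin":0},{"gripper":0.13,"xyz":[-0.001,0.0002,0],"spin":0}]'

```text
t: 10.15
tcp_pos: [0.4638, 0.0297, 0.2066]
ee_rot: [[0.163, 0.987, 0.004], [0.987, -0.163, 0.0], [0.001, 0.004, -1.0]]
wrist_force: [7.1, -1.4, 0.4]
width: 0.0403
```

play_rows --steps '[{"gripper":0.13,"xyz":[-0.0005,0.0001,0],"spin":0},{"gripper":0.13,"xyz":[-0.001,0.0002,0],"spin":0},{"gripper":0.13,"xyz":[-0.001,0.0002,0],"spin":0},{"gripper":0.13,"xyz":[-0.001,0.0002,0],"spin":0},{"gripper":0.13,"xyz":[-0.001,0.0002,0],"spin":0}]'

```text
t: 10.57
tcp_pos: [0.4624, 0.0299, 0.2064]
ee_rot: [[0.163, 0.987, 0.003], [0.987, -0.163, 0.0], [0.001, 0.003, -1.0]]
wrist_force: [6.4, -1.9, 0.4]
width: 0.0398
```

play_rows --steps '[{"gripper":0.13,"xyz":[-0.0005,0.0001,0],"spin":0},{"gripper":0.13,"xyz":[-0.001,0.0002,0],"spin":0},{"gripper":0.13,"xyz":[-0.001,0.0002,0],"spin":0},{"gripper":0.13,"xyz":[-0.001,0.0002,0],"spin":0},{"gripper":0.13,"xyz":[-0.001,0.0002,0],"spin":0}]'

```text
t: 10.98
tcp_pos: [0.4614, 0.0301, 0.2065]
ee_rot: [[0.163, 0.987, 0.003], [0.987, -0.163, -0.0], [0.001, 0.003, -1.0]]
wrist_force: [5.8, -1.6, -0.3]
width: 0.0404
```

```bash
python3 - <<'E'
from station import monitor,optics
import numpy as np,cv2
im=optics.capture("scene")[...,::-1];t=optics.capture("top")[...,::-1]
a=cv2.resize(im[100:220,170:290],None,fx=3.3,fy=3.3,interpolation=cv2.INTER_CUBIC);b=cv2.resize(t[190:290,230:330],(a.shape[1],a.shape[0]),interpolation=cv2.INTER_CUBIC)
cv2.imwrite("pics/s2.png",np.hstack([a,b]))
F=[]
for _ in range(4):
    optics.capture("top"); s=monitor.observe();F.append(s["wrist_force"])
print(np.round(F,1).tolist(),np.round(s["ft_torque"],3),s["tcp_pos"],s["t"])
E
```

```text
[[6.1, -1.2, -0.0], [5.8, -2.4, -0.2], [7.6, -0.7, -0.3], [6.6, -0.9, -0.5]] [-0.357 -1.313 -0.009] [0.46138537 0.03010466 0.20643295] 11.2833
```

View pics/s2.png

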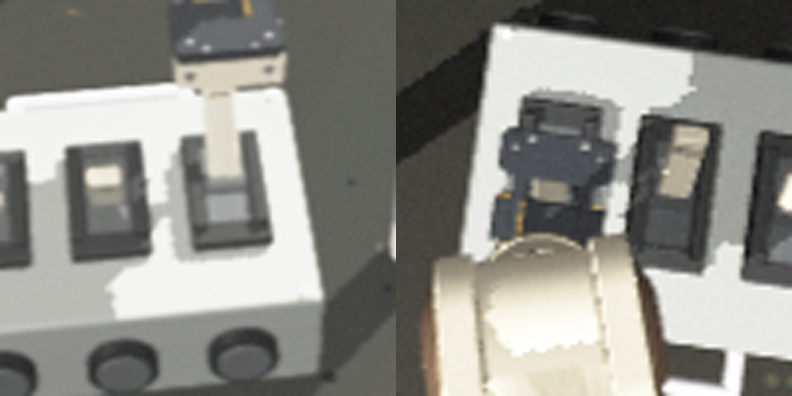

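Picture: the lever leans to OFF (left view (222,140)) under the fingertip, and the neighbours are untouched. There is no hard bottom yet, so I'll keep going gently.

play_rows --steps '[{"gripper":0.13,"xyz":[-0.0005,0.0001,0],"spin":0},{"gripper":0.13,"xyz":[-0.001,0.0002,0],"spin":0},{"gripper":0.13,"xyz":[-0.001,0.0002,0],"spin":0},{"gripper":0.13,"xyz":[-0.001,0.0002,0],"spin":0},{"gripper":0.13,"xyz":[-0.001,0.0002,0],"spin":0}]'

```text
t: 11.7
tcp_pos: [0.4604, 0.0303, 0.2064]
ee_rot: [[0.164, 0.987, 0.003], [0.987, -0.164, -0.0], [0.001, 0.003, -1.0]]
wrist_force: [4.8, -0.8, -0.1]
width: 0.0401
```

```bash
python3 - <<'E'
from h import *
from station import monitor
b=[.5079,-.0705,-.1683]
for th in(-.5,-.6,-.7):
    print(th,[((proj("scene",world(b,lever(th,r)))[0]-[170,100])*3.3).round(0).tolist() for r in(0,.06,.07,.08,.09)])
s=monitor.observe();R=np.array(s["ee_rot"]);p=np.array(s["tcp_pos"])
print("tip(+x finger) inner",((proj("scene",p+R@[0,.02,.022])[0]-[170,100])*3.3).round(), R.round(3).tolist(), p, s["wrist_force"],s["t"])
E
```

```text
-0.5 [[224.0, 186.0], [219.0, 111.0], [218.0, 98.0], [218.0, 85.0], [217.0, 72.0]]
-0.6 [[224.0, 186.0], [219.0, 109.0], [218.0, 96.0], [217.0, 82.0], [216.0, 69.0]]
-0.7 [[224.0, 186.0], [218.0, 108.0], [217.0, 94.0], [216.0, 81.0], [215.0, 68.0]]
tip(+x finger) inner [219.  83.] [[0.164, 0.987, 0.003], [0.987, -0.164, -0.0], [0.001, 0.003, -1.0]] [0.46039555 0.03027277 0.20643211] [ 4.76027939 -0.80702695 -0.09558176] 11.7
```

play_rows --steps '[{"gripper":0.13,"xyz":[-0.0005,0.0001,0],"spin":0},{"gripper":0.13,"xyz":[-0.001,0.0002,0],"spin":0},{"gripper":0.13,"xyz":[-0.001,0.0002,0],"spin":0},{"gripper":0.13,"xyz":[-0.001,0.0002,0],"spin":0},{"gripper":0.13,"xyz":[-0.001,0.0002,0],"spin":0}]'

```text
t: 12.12
tcp_pos: [0.4595, 0.0305, 0.2065]
ee_rot: [[0.163, 0.987, 0.003], [0.987, -0.163, 0.0], [0.001, 0.003, -1.0]]
wrist_force: [5.3, -2.5, -0.5]
width: 0.0399
```

play_rows --steps '[{"gripper":0.13,"xyz":[-0.0005,0.0001,0],"spin":0},{"gripper":0.13,"xyz":[-0.001,0.0002,0],"spin":0},{"gripper":0.13,"xyz":[-0.001,0.0002,0],"spin":0},{"gripper":0.13,"xyz":[-0.001,0.0002,0],"spin":0},{"gripper":0.13,"xyz":[-0.001,0.0002,0],"spin":0}]'

```text
t: 12.53
tcp_pos: [0.4585, 0.0307, 0.2065]
ee_rot: [[0.163, 0.987, 0.004], [0.987, -0.163, 0.0], [0.001, 0.003, -1.0]]
wrist_force: [6.1, -0.9, -0.1]
width: 0.0399
```

play_rows --steps '[{"gripper":0.13,"xyz":[-0.0005,0.0001,0],"spin":0},{"gripper":0.13,"xyz":[-0.001,0.0002,0],"spin":0},{"gripper":0.13,"xyz":[-0.001,0.0002,0],"spin":0},{"gripper":0.13,"xyz":[-0.001,0.0002,0],"spin":0},{"gripper":0.13,"xyz":[-0.001,0.0002,0],"spin":0}]'

```text
t: 12.95
tcp_pos: [0.4575, 0.0309, 0.2065]
ee_rot: [[0.164, 0.987, 0.004], [0.987, -0.164, 0.0], [0.001, 0.004, -1.0]]
wrist_force: [5.4, -2.2, -0.0]
width: 0.0403
```

play_rows --steps '[{"gripper":0.13,"xyz":[-0.0005,0.0001,0],"spin":0},{"gripper":0.13,"xyz":[-0.001,0.0002,0],"spin":0},{"gripper":0.13,"xyz":[-0.001,0.0002,0],"spin":0},{"gripper":0.13,"xyz":[-0.001,0.0002,0],"spin":0},{"gripper":0.13,"xyz":[-0.001,0.0002,0],"spin":0}]'

```text
t: 13.37
tcp_pos: [0.4569, 0.0311, 0.2067]
ee_rot: [[0.164, 0.987, 0.004], [0.987, -0.164, 0.0], [0.001, 0.004, -1.0]]
wrist_force: [6.6, -1.5, 0.1]
width: 0.0399
```

```bash
python3 - <<'E'
from station import monitor,optics
import numpy as np,cv2
im=optics.capture("scene")[...,::-1]
cv2.imwrite("pics/s3.png",cv2.resize(im[90:190,190:280],None,fx=6,fy=6,interpolation=cv2.INTER_CUBIC))
F=[];M=[]
for _ in range(6):
    s=monitor.observe();F.append(s["wrist_force"]);M.append(s["ft_torque"]);optics.capture("top")
print(np.mean(F,0).round(2),np.mean(M,0).round(3),s["tcp_pos"],s["t"])
E
```

```text
[ 6.64 -1.48  0.55] [-0.454 -1.429 -0.021] [0.45686015 0.03107934 0.20668293] 13.6667
```

View pics/s3.png

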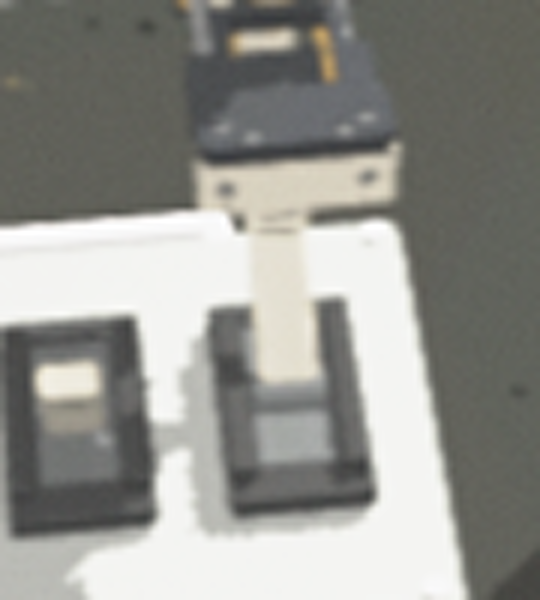

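Picture: the fingertip at (278,215) is still on the lever, well short of its end, and the neighbour's lever is untouched. Continuing.

play_rows --steps '[{"gripper":0.13,"xyz":[-0.0005,0.0001,0],"spin":0},{"gripper":0.13,"xyz":[-0.001,0.0002,0],"spin":0},{"gripper":0.13,"xyz":[-0.001,0.0002,0],"spin":0},{"gripper":0.13,"xyz":[-0.001,0.0002,0],"spin":0},{"gripper":0.13,"xyz":[-0.001,0.0002,0],"spin":0}]'

```text
t: 14.13
tcp_pos: [0.4563, 0.0312, 0.2068]
ee_rot: [[0.164, 0.986, 0.005], [0.987, -0.164, 0.0], [0.001, 0.005, -1.0]]
wrist_force: [7.8, -0.6, 0.4]
width: 0.0398
```

play_rows --steps '[{"gripper":0.13,"xyz":[-0.0005,0.0001,0],"spin":0},{"gripper":0.13,"xyz":[-0.001,0.0002,0],"spin":0},{"gripper":0.13,"xyz":[-0.001,0.0002,0],"spin":0},{"gripper":0.13,"xyz":[-0.001,0.0002,0],"spin":0},{"gripper":0.13,"xyz":[-0.001,0.0002,0],"spin":0}]'

```text
t: 14.55
tcp_pos: [0.4557, 0.0314, 0.207]
ee_rot: [[0.164, 0.986, 0.006], [0.987, -0.164, 0.0], [0.001, 0.006, -1.0]]
wrist_force: [7.5, -2.7, -0.6]
width: 0.04
```

```bash
cat > f.py <<'E'
from station import monitor,optics
import numpy as np
F=[];M=[]
for _ in range(4):
    s=monitor.observe();F.append(s["wrist_force"]);M.append(s["ft_torque"]);optics.capture("top")
F=np.mean(F,0);p=np.array(s["tcp_pos"]);c,sn=np.cos(-.1683),np.sin(-.1683)
d=p-[.523,.0182,.118];x=(d[0]*c+d[1]*sn)+s["width"]/2;h=d[2]-.022;Fx=F[0]*c+F[1]*sn
th=np.arctan2(-x,h)+np.arcsin(.007/np.hypot(x,h));r=np.sqrt(x*x+h*h-.007**2)
N=Fx*np.cos(th)+F[2]*np.sin(th);f=Fx*np.sin(th)-F[2]*np.cos(th)
print("F",F.round(2),"M",np.mean(M,0).round(3),"tcp",p.round(4),"t",s["t"],"theta",-th.round(3),"r",r.round(4),"N",N.round(2),"f",f.round(2),"equiv@70",((N*r+f*.007)/.07).round(2))
E
python3 f.py
```

```text
F [ 8.21 -2.21  0.56] M [-0.572 -1.821 -0.025] tcp [0.4557 0.0313 0.207 ] t 14.7 theta -0.713 r 0.0825 N 6.77 f 5.11 equiv@70 8.49
```

play_rows --steps '[{"gripper":0.13,"xyz":[-0.0005,0.0001,0],"spin":0},{"gripper":0.13,"xyz":[-0.001,0.0002,0],"spin":0},{"gripper":0.13,"xyz":[-0.001,0.0002,0],"spin":0},{"gripper":0.13,"xyz":[-0.001,0.0002,0],"spin":0},{"gripper":0.13,"xyz":[-0.001,0.0002,0],"spin":0}]'

```text
t: 15.17
tcp_pos: [0.4551, 0.0315, 0.2072]
ee_rot: [[0.164, 0.986, 0.007], [0.987, -0.164, -0.0], [0.001, 0.007, -1.0]]
wrist_force: [9.7, -2.7, -0.5]
width: 0.0401
```

```bash
python3 f.py
```

```text
F [ 8.89 -2.57  0.19] M [-0.65  -1.929 -0.028] tcp [0.4551 0.0315 0.2072] t 15.3167 theta -0.715 r 0.0829 N 7.07 f 5.88 equiv@70 8.97
```

play_rows --steps '[{"gripper":0.13,"xyz":[-0.0005,0.0001,0],"spin":0},{"gripper":0.13,"xyz":[-0.001,0.0002,0],"spin":0},{"gripper":0.13,"xyz":[-0.001,0.0002,0],"spin":0},{"gripper":0.13,"xyz":[-0.001,0.0002,0],"spin":0},{"gripper":0.13,"xyz":[-0.001,0.0002,0],"spin":0}]'

```text
t: 15.78
tcp_pos: [0.4546, 0.0316, 0.2074]
ee_rot: [[0.164, 0.986, 0.008], [0.986, -0.164, 0.0], [0.001, 0.008, -1.0]]
wrist_force: [9.4, -5.0, 1.2]
width: 0.0399
```

```bash
python3 f.py
```

```text
F [ 9.72 -2.61  0.47] M [-0.688 -2.077 -0.01 ] tcp [0.4545 0.0316 0.2074] t 15.9333 theta -0.719 r 0.0834 N 7.85 f 6.24 equiv@70 9.98
```

play_rows --steps '[{"gripper":0.13,"xyz":[-0.0005,0.0001,0],"spin":0},{"gripper":0.13,"xyz":[-0.001,0.0002,0],"spin":0},{"gripper":0.13,"xyz":[-0.001,0.0002,0],"spin":0},{"gripper":0.13,"xyz":[-0.001,0.0002,0],"spin":0},{"gripper":0.13,"xyz":[-0.001,0.0002,0],"spin":0}]'

```text
t: 16.4
tcp_pos: [0.454, 0.0318, 0.2076]
ee_rot: [[0.164, 0.986, 0.009], [0.986, -0.164, -0.0], [0.001, 0.009, -1.0]]
wrist_force: [10.8, -3.2, 0.6]
width: 0.04
```

```bash
python3 f.py
```

```text
F [ 9.94 -3.76  0.85] M [-0.92  -2.296 -0.062] tcp [0.454  0.0318 0.2076] t 16.55 theta -0.723 r 0.084 N 8.38 f 6.26 equiv@70 10.68
```

play_rows --steps '[{"gripper":0.13,"xyz":[-0.0005,0.0001,0],"spin":0},{"gripper":0.13,"xyz":[-0.001,0.0002,0],"spin":0},{"gripper":0.13,"xyz":[-0.001,0.0002,0],"spin":0},{"gripper":0.13,"xyz":[-0.001,0.0002,0],"spin":0},{"gripper":0.13,"xyz":[-0.001,0.0002,0],"spin":0}]'

```text
t: 17.02
tcp_pos: [0.4534, 0.032, 0.2078]
ee_rot: [[0.164, 0.986, 0.01], [0.986, -0.164, 0.0], [0.002, 0.01, -1.0]]
wrist_force: [10.8, -3.5, 1.3]
width: 0.04
```

```bash
python3 f.py
```

```text
F [11.14 -1.63  1.13] M [-0.544 -2.477  0.02 ] tcp [0.4534 0.0319 0.2078] t 17.1667 theta -0.727 r 0.0845 N 9.16 f 6.63 equiv@70 11.72
```

play_rows --steps '[{"gripper":0.13,"xyz":[0,0,0],"spin":0},{"gripper":0.13,"xyz":[0,0,0],"spin":0},{"gripper":0.13,"xyz":[0,0,0],"spin":0},{"gripper":0.13,"xyz":[0,0,0],"spin":0},{"gripper":0.13,"xyz":[0,0,0],"spin":0}]'

```text
t: 17.63
tcp_pos: [0.4535, 0.032, 0.2078]
ee_rot: [[0.164, 0.986, 0.01], [0.986, -0.164, 0.0], [0.002, 0.01, -1.0]]
wrist_force: [9.9, -1.9, 0.5]
width: 0.0401
```

```bash
python3 f.py
```

```text
F [11.17 -1.35  0.7 ] M [-0.385 -2.508 -0.   ] tcp [0.4534 0.0319 0.2078] t 17.7833 theta -0.727 r 0.0845 N 8.86 f 6.95 equiv@70 11.39
```

Bottomed (force climbs steeply to about 11.5 N) and held for over 1 s. Now throwing it to ON.

play_rows --steps '[{"gripper":0.13,"xyz":[0.003,-0.0005,0],"spin":0},{"gripper":0.13,"xyz":[0.007,-0.0012,0],"spin":0},{"gripper":0.13,"xyz":[0.012,-0.002,0],"spin":0},{"gripper":0.13,"xyz":[0.017,-0.0029,0],"spin":0},{"gripper":0.13,"xyz":[0.022,-0.0037,0],"spin":0}]'

```text
t: 18.25
tcp_pos: [0.4701, 0.0288, 0.2051]
ee_rot: [[0.163, 0.987, -0.003], [0.987, -0.163, -0.0], [-0.0, -0.002, -1.0]]
wrist_force: [-0.0, 0.3, -0.7]
width: 0.0398
```

play_rows --steps '[{"gripper":0.13,"xyz":[0.004,-0.0007,0],"spin":0},{"gripper":0.13,"xyz":[0.008,-0.0014,0],"spin":0},{"gripper":0.13,"xyz":[0.012,-0.002,0],"spin":0},{"gripper":0.13,"xyz":[0.016,-0.0027,0],"spin":0},{"gripper":0.13,"xyz":[0.02,-0.0034,0],"spin":0}]'

```text
t: 18.67
tcp_pos: [0.4911, 0.0253, 0.2056]
ee_rot: [[0.163, 0.987, -0.0], [0.987, -0.163, 0.0], [-0.0, -0.0, -1.0]]
wrist_force: [0.2, -0.1, 0.3]
width: 0.0403
```

play_rows --steps '[{"gripper":0.13,"xyz":[0.004,-0.0007,0],"spin":0},{"gripper":0.13,"xyz":[0.008,-0.0014,0],"spin":0},{"gripper":0.13,"xyz":[0.012,-0.002,0],"spin":0},{"gripper":0.13,"xyz":[0.016,-0.0027,0],"spin":0},{"gripper":0.13,"xyz":[0.02,-0.0034,0],"spin":0}]'

```text
t: 19.08
tcp_pos: [0.5109, 0.022, 0.2057]
ee_rot: [[0.163, 0.987, -0.001], [0.987, -0.163, 0.0], [-0.0, -0.001, -1.0]]
wrist_force: [-2.1, 0.4, 1.2]
width: 0.0399
```

play_rows --steps '[{"gripper":0.13,"xyz":[0.004,-0.0007,0],"spin":0},{"gripper":0.13,"xyz":[0.008,-0.0014,0],"spin":0},{"gripper":0.13,"xyz":[0.012,-0.002,0],"spin":0},{"gripper":0.13,"xyz":[0.016,-0.0027,0],"spin":0},{"gripper":0.13,"xyz":[0.02,-0.0034,0],"spin":0}]'

```text
t: 19.5
tcp_pos: [0.5314, 0.0185, 0.2057]
ee_rot: [[0.163, 0.987, 0.0], [0.987, -0.163, 0.0], [0.0, 0.0, -1.0]]
wrist_force: [-1.9, 0.7, 2.5]
width: 0.0401
```

play_rows --steps '[{"gripper":0.13,"xyz":[0.004,-0.0007,0],"spin":0},{"gripper":0.13,"xyz":[0.008,-0.0014,0],"spin":0},{"gripper":0.13,"xyz":[0.012,-0.002,0],"spin":0},{"gripper":0.13,"xyz":[0.016,-0.0027,0],"spin":0},{"gripper":0.13,"xyz":[0.02,-0.0034,0],"spin":0}]'

```text
t: 19.92
tcp_pos: [0.551, 0.0151, 0.2054]
ee_rot: [[0.163, 0.987, -0.001], [0.987, -0.163, 0.0], [-0.0, -0.001, -1.0]]
wrist_force: [-1.9, 0.9, -1.6]
width: 0.0401
```

play_rows --steps '[{"gripper":0.13,"xyz":[0.002,-0.0003,0],"spin":0},{"gripper":0.13,"xyz":[0.004,-0.0007,0],"spin":0},{"gripper":0.13,"xyz":[0.006,-0.001,0],"spin":0},{"gripper":0.13,"xyz":[0.008,-0.0014,0],"spin":0},{"gripper":0.13,"xyz":[0.01,-0.0017,0],"spin":0}]'

```text
t: 20.33
tcp_pos: [0.561, 0.0135, 0.2057]
ee_rot: [[0.163, 0.987, -0.0], [0.987, -0.163, 0.0], [0.0, -0.0, -1.0]]
wrist_force: [-2.1, -0.1, -0.6]
width: 0.0398
```

play_rows --steps '[{"gripper":0.13,"xyz":[0.001,-0.0002,0],"spin":0},{"gripper":0.13,"xyz":[0.002,-0.0003,0],"spin":0},{"gripper":0.13,"xyz":[0.003,-0.0005,0],"spin":0},{"gripper":0.13,"xyz":[0.004,-0.0007,0],"spin":0},{"gripper":0.13,"xyz":[0.005,-0.0009,0],"spin":0}]'

```text
t: 20.75
tcp_pos: [0.566, 0.0126, 0.2058]
ee_rot: [[0.163, 0.987, 0.0], [0.987, -0.163, 0.0], [0.0, 0.0, -1.0]]
wrist_force: [-1.8, 0.5, -0.6]
width: 0.0402
```

play_rows --steps '[{"gripper":0.13,"xyz":[0.001,-0.0002,0],"spin":0},{"gripper":0.13,"xyz":[0.002,-0.0003,0],"spin":0},{"gripper":0.13,"xyz":[0.003,-0.0005,0],"spin":0},{"gripper":0.13,"xyz":[0.004,-0.0007,0],"spin":0},{"gripper":0.13,"xyz":[0.004,-0.0007,0],"spin":0}]'

```text
t: 21.17
tcp_pos: [0.5702, 0.0118, 0.2058]
ee_rot: [[0.163, 0.987, 0.0], [0.987, -0.163, 0.0], [0.0, 0.0, -1.0]]
wrist_force: [-1.5, 1.0, 0.4]
width: 0.0402
```

play_rows --steps '[{"gripper":0.13,"xyz":[0.001,-0.0002,0],"spin":0},{"gripper":0.13,"xyz":[0.002,-0.0003,0],"spin":0},{"gripper":0.13,"xyz":[0.003,-0.0005,0],"spin":0},{"gripper":0.13,"xyz":[0.003,-0.0005,0],"spin":0},{"gripper":0.13,"xyz":[0.003,-0.0005,0],"spin":0}]'

```text
t: 21.58
tcp_pos: [0.5731, 0.0113, 0.2058]
ee_rot: [[0.163, 0.987, 0.0], [0.987, -0.163, -0.0], [0.0, 0.0, -1.0]]
wrist_force: [-1.1, -0.8, 0.1]
width: 0.0397
```

play_rows --steps '[{"gripper":0.13,"xyz":[0.0005,-0.0001,0],"spin":0},{"gripper":0.13,"xyz":[0.001,-0.0002,0],"spin":0},{"gripper":0.13,"xyz":[0.0015,-0.0003,0],"spin":0},{"gripper":0.13,"xyz":[0.002,-0.0003,0],"spin":0},{"gripper":0.13,"xyz":[0.002,-0.0003,0],"spin":0}]'

```text
t: 22.0
tcp_pos: [0.5742, 0.0111, 0.2055]
ee_rot: [[0.163, 0.987, -0.002], [0.987, -0.163, 0.0], [-0.0, -0.002, -1.0]]
wrist_force: [-4.0, -0.4, 1.4]
width: 0.0396
```

play_rows --steps '[{"gripper":0.13,"xyz":[0.0005,-0.0001,0],"spin":0},{"gripper":0.13,"xyz":[0.001,-0.0002,0],"spin":0},{"gripper":0.13,"xyz":[0.0015,-0.0003,0],"spin":0},{"gripper":0.13,"xyz":[0.002,-0.0003,0],"spin":0},{"gripper":0.13,"xyz":[0.002,-0.0003,0],"spin":0}]'

```text
t: 22.42
tcp_pos: [0.5746, 0.0111, 0.2053]
ee_rot: [[0.163, 0.987, -0.005], [0.987, -0.163, 0.0], [-0.0, -0.005, -1.0]]
wrist_force: [-9.3, 0.6, 3.6]
width: 0.0399
```

On the stop at 9–10 N. Backing off and lifting.

play_rows --steps '[{"gripper":0.13,"xyz":[-0.002,0.0003,0],"spin":0},{"gripper":0.13,"xyz":[-0.004,0.0007,0],"spin":0},{"gripper":0.13,"xyz":[-0.007,0.0012,0],"spin":0},{"gripper":0.13,"xyz":[-0.009,0.0015,0],"spin":0},{"gripper":0.13,"xyz":[-0.009,0.0015,0],"spin":0}]'

```text
t: 22.83
tcp_pos: [0.5681, 0.0122, 0.206]
ee_rot: [[0.163, 0.987, 0.001], [0.987, -0.163, 0.0], [0.0, 0.001, -1.0]]
wrist_force: [0.5, -0.7, -0.4]
width: 0.0398
```

play_rows --steps '[{"gripper":0.13,"xyz":[0,0,0.01],"spin":0},{"gripper":0.13,"xyz":[0,0,0.025],"spin":0},{"gripper":0.13,"xyz":[0,0,0.045],"spin":0},{"gripper":0.13,"xyz":[0,0,0.07],"spin":0},{"gripper":0.13,"xyz":[0,0,0.1],"spin":0}]'

```text
t: 23.25
tcp_pos: [0.5674, 0.0121, 0.3064]
ee_rot: [[0.163, 0.987, -0.002], [0.987, -0.163, -0.0], [-0.0, -0.001, -1.0]]
wrist_force: [0.5, 0.2, 0.0]
width: 0.0401
```

play_rows --steps '[{"gripper":0.13,"xyz":[-0.02,0.02,0.01],"spin":0},{"gripper":0.13,"xyz":[-0.04,0.04,0.02],"spin":0},{"gripper":0.13,"xyz":[-0.06,0.065,0.03],"spin":0},{"gripper":0.13,"xyz":[-0.08,0.085,0.03],"spin":0},{"gripper":0.13,"xyz":[-0.09,0.095,0.03],"spin":0}]'

```text
t: 23.67
tcp_pos: [0.4764, 0.1105, 0.3377]
ee_rot: [[0.16, 0.987, 0.002], [0.987, -0.16, 0.002], [0.002, 0.002, -1.0]]
wrist_force: [-0.8, 0.1, -0.3]
width: 0.0399
```

```bash
python3 - <<'E'
from station import monitor,optics
import numpy as np,cv2
im=optics.capture("scene")[...,::-1];t=optics.capture("top")[...,::-1]
a=cv2.resize(im[90:240,120:320],None,fx=3.5,fy=3.5,interpolation=cv2.INTER_CUBIC)
cv2.imwrite("pics/s4.png",a);cv2.imwrite("pics/t4.png",cv2.resize(t,(768,576)))
s=monitor.observe();print(s["t"],np.round(s["tcp_pos"],3),s["wrist_force"])
E
```

```text
23.7667 [0.477 0.11  0.337] [ 0.69255302 -0.07357567 -0.57203173]
```

View pics/s4.png

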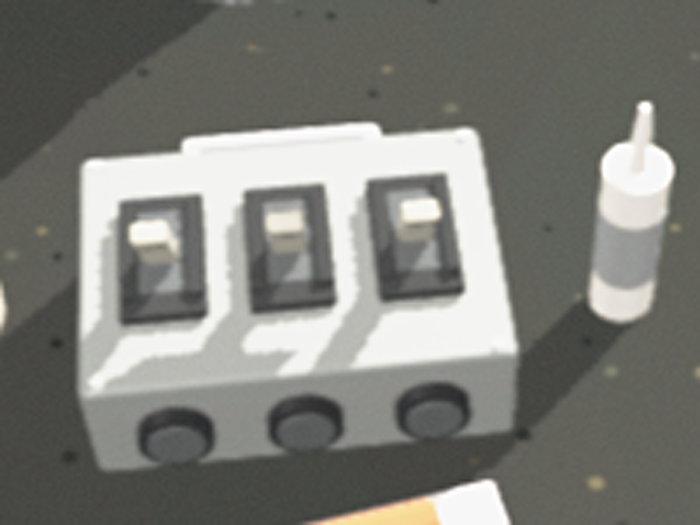

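View pics/t4.png

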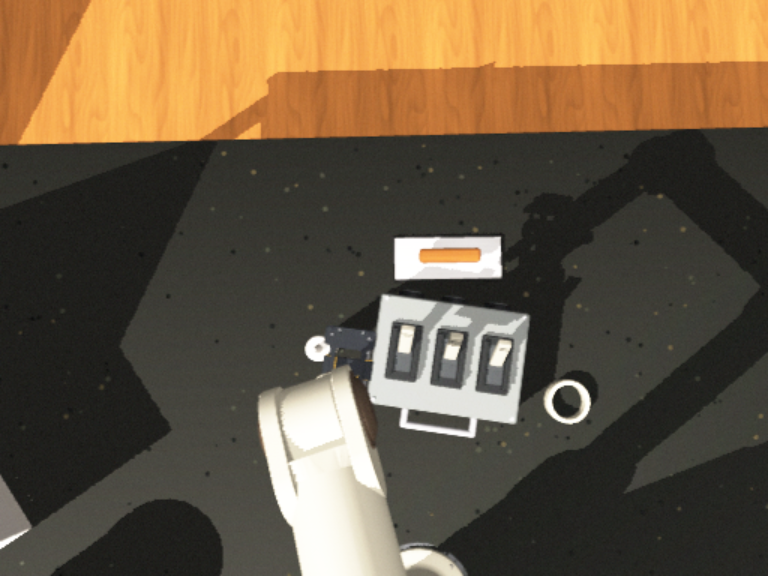

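Pictures: all three levers lean to ON alike (scene crop (420,215), (285,225), (152,238)). The sealant, tape and float are where they were, and the arm is clear.

```bash
python3 -c "
from station import order; print(order.hand_in())"
```

```text
the job is handed in; nothing more can be done
None
```

The tripped breaker, the one on the sealant's side (+y), is reset and back ON, and the job was handed in at about 24 s.

- **OFF:** I straddled the lever with half-open fingers and pushed it towards the carrying handle. The spring was met at about -0.46 rad by my geometry. I pressed on until the force climbed steeply to about 11.5 N, roughly 11.5 N when converted to 70 mm from the pivot. It stayed there for over 1 s, and no reading passed about 12 N.
- **ON:** I threw the lever over, slowing to about 6 mm/s near its stop. It met the stop where predicted, at about 10 N. I then backed off and lifted clear.
- **Last checks:** The final pictures show all three levers leaning ON alike, with the sealant, tape and float unmoved. The wrist force is about zero.
- **What disagreed:** The OFF stroke measured about 0.26 rad against the stated 0.2. The force also stayed nearly flat, around 7 N, before it rose steeply. The plunger cannot be seen, so the bottoming is judged from force alone. Forces were only sampled between moves, so the peaks in between were not measured.

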